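# Put the toothed hole saws back in their case

## Task

Put the four red toothed hole saws back into the open blue case, each standing upright, teeth down, on the yellow floor of the foam well cut for its size; set them down, do not drop them in. Leave the two grey grit-edged saws standing where they are on the drilling board: they are for the next cut.

Things in the scene. Friction and masses are not known exactly. Their poses are not given: they have to be found in the camera images.
- saw_29: Red toothed hole saw, 29 mm in diameter, 45 mm tall, about 70 g: a plain upright steel cup, flat closed back up (small bare-steel centre with a dark thread hole), bright teeth down. Stands at the start on the 12 mm thick plywood drilling board, which lies on the bench. Origin: centre of its toothed foot; z up.
- saw_38: Red toothed hole saw, 38 mm in diameter, 45 mm tall, about 100 g: a plain upright steel cup, flat closed back up (small bare-steel centre with a dark thread hole), bright teeth down. Stands at the start on the 12 mm thick plywood drilling board, which lies on the bench. Origin: centre of its toothed foot; z up.
- saw_48: Red toothed hole saw, 48 mm in diameter, 45 mm tall, about 140 g: a plain upright steel cup, flat closed back up (small bare-steel centre with a dark thread hole), bright teeth down. Stands at the start on the 12 mm thick plywood drilling board, which lies on the bench. Origin: centre of its toothed foot; z up.
- saw_60: Red toothed hole saw, 60 mm in diameter, 45 mm tall, about 200 g: a plain upright steel cup, flat closed back up (small bare-steel centre with a dark thread hole), bright teeth down. Stands at the start on the 12 mm thick plywood drilling board, which lies on the bench. Origin: centre of its toothed foot; z up.
- grit_38: Grey grit-edged hole saw, 38 mm in diameter, 45 mm tall, same shape as the red 38 mm saw but bare grey with a black grit rim and no teeth. Stands on the same board and stays there. Origin: centre of its foot; z up.
- grit_48: Grey grit-edged hole saw, 48 mm in diameter, 45 mm tall, same shape as the red 48 mm saw but bare grey with a black grit rim and no teeth. Stands on the same board and stays there. Origin: centre of its foot; z up.
- well_29: Dark foam tile, 100 x 100 x 15 mm, fixed in the open blue case, with a central round yellow-floored well, 45 mm across and 12 mm deep, for the 29 mm saw. Origin: centre of its underside, 5 mm above the bench; well floor 3 mm, rim 15 mm above the origin; z up. The four tiles lie two by two, 101 mm apart, in any order; the case wall is level with the rim, its lid lies flat beyond.
- well_38: Dark foam tile, 100 x 100 x 15 mm, fixed in the open blue case, with a central round yellow-floored well, 54 mm across and 12 mm deep, for the 38 mm saw. Origin: centre of its underside, 5 mm above the bench; well floor 3 mm, rim 15 mm above the origin; z up. The four tiles lie two by two, 101 mm apart, in any order; the case wall is level with the rim, its lid lies flat beyond.
- well_48: Dark foam tile, 100 x 100 x 15 mm, fixed in the open blue case, with a central round yellow-floored well, 64 mm across and 12 mm deep, for the 48 mm saw. Origin: centre of its underside, 5 mm above the bench; well floor 3 mm, rim 15 mm above the origin; z up. The four tiles lie two by two, 101 mm apart, in any order; the case wall is level with the rim, its lid lies flat beyond.
- well_60: Dark foam tile, 100 x 100 x 15 mm, fixed in the open blue case, with a central round yellow-floored well, 76 mm across and 12 mm deep, for the 60 mm saw. Origin: centre of its underside, 5 mm above the bench; well floor 3 mm, rim 15 mm above the origin; z up. The four tiles lie two by two, 101 mm apart, in any order; the case wall is level with the rim, its lid lies flat beyond.

How it is judged:
By the outcome, as a careful person would: the job done as asked, in the order asked, and still so for the second after the job is handed in, with the robot touching nothing.
It also fails if it takes over 90 s, if anything falls off the work surface, if the arm or the gripper's body presses on something with over 40 N, if the wrist force passes 120 N, or if a joint passes its speed limit or range.

## Robot

A 6-joint arm with a two-finger parallel gripper is mounted at the origin on the work surface. World frame = base frame: x ahead of the robot, y to its left, z up, the work surface at z = 0. Lengths are in mm, angles in degrees, forces in N, time in s.
With the tool pointing down it reaches from about 300 to 850 mm from the base axis. Payload 4.2 kg.
Tool frame: the origin (TCP) lies midway between the tips of the shut fingers; the grasp point (between the pads) lies 19 mm behind it (pinch_z is the distance from the TCP to the grasp point, in mm); z points along the fingers, y is the line along which they close (so a half turn about z gives the same grasp; the last joint's range is limited). The gripper opens to 91 mm and grips with 3 to 60 N. Pads are 32 mm wide; open, the fingers measure 118 mm over their backs; the gripper's body (76 mm by 178 mm) begins 60 mm behind the grasp point.
Start: joints at [-66.119, 18.312, 89.639, -0, 72.044, -1.146], TCP at [243.254, -521.028, 213.976] pointing down, gripper open.
Joint ranges: [-177.97, 177.97], [-48.28, 115.42], [12.27, 149.76], [-77.06, 257.06], [2.81, 150.46], [-146.56, 146.56]. Speed limits (degrees/s): [147.25, 147.25, 180, 180, 180, 180].

## Interface

Orientations are given as [roll, pitch, yaw] about the fixed x, y, z axes, in that order (R = Rz(yaw) Ry(pitch) Rx(roll)).
In Python, from workcell import * gives the robot as it stands.
- The arm moves only by the tool step_arm, never from a script. Its argument "steps" is a list of rows, each a list of 7 numbers: the turn, a rotation vector about the tool's x, y, z in degrees, then the shift along the tool's x, y, z in mm, then the opening, from 0 (shut) to 1 (fully open). In form: [[rx, ry, rz, x, y, z, hand], ...]. A call has exactly 8 rows; each row shifts and turns the commanded pose from where the row before left it, along the tool's axes as they then stand; what a row does not reach is not made up. A row lasts 1/8 s, in which the tool goes at most 62.5 mm and 10.7 degrees, less where a joint would pass 70% of its speed; a pose out of reach is approached as far as the arm can. A call is refused whole if a number of a shift passes 62.5 or a number of a turn 10.7, either way. A call with a gripper value outside its range is refused whole. The fingers move at their own pace and stop on an object; "force" is the grip in N (left out, the last holds). Time passes only in rows, so rows that do not move let the fingers close, or fill a call up. It gives the time, the measured TCP pose, the force, the opening and the grip force at its end, in the units of the state.
- state(): the state, without advancing time (a new reading comes with each control period).
- grab_frame(name): name is "scene" or "top" or "wrist"; returns a dict with "image" (480x640x3 uint8, blue, green, red), "fovy" (degrees; the focal length in pixels is half the picture's height over the tangent of half this angle, whatever the lens; pixels are square), "cx", "cy" (the principal point, pixels), "origin" and "rotation" of the camera in the world; the wrist camera has in their place "tool_from_camera" (4x4, takes a point from camera to tool coordinates, whose origin is the TCP and whose axes are the flange's). Camera axes: x right, y down, z forward; pixel columns grow to the right and rows downward; lengths in mm; the calibration is good to about 2 mm. A picture is of the moment at which its call begins: read the wrist's pose just before it. There is no depth.
- job_done(): hands the job in; it is judged then, once.
The state is a dict: "time_s": time; "qpos": joint angles; "qvel": joint speeds; "effort": joint torques, N m; "ee_pos": TCP position; "ee_rot": TCP orientation; "force": force on the tool from outside, world axes, zero at the start; "torque": the same for the moment, N m; "gripper_width": finger opening in mm; "gripper_force": force on a finger pad.
Only numpy, scipy, OpenCV 4.12 (cv2) and the standard library are available. Lean on these libraries where they do the work, as an engineer would, in place of code of your own. Each camera call takes 0.05 s, during which the arm holds its last target. There are 200 camera calls.

## Working session

There is one attempt and no reset: what is moved stays moved. The work goes in short steps, Python scripts to look and compute and a tool call to move; the robot and the scene stay as the last step left them, time stands still between calls to the robot, and variables do not carry over. Pictures are saved under pics/ and viewed, at most 14 in all, crops included, and the job is handed in when it is done.

Besides the shell and the picture viewer there is one more tool, called by a JSON object that holds its "api" and its "payload", one argument or row to a line. step_arm: Moves the arm, as the interface text tells. Its arguments: {"type":"object","properties":{"steps":{"type":"array","items":{"type":"array","items":{"type":"number"}}},"force":{"type":"number"}},"required":["steps"]}

```bash
mkdir -p pics
python3 - <<'E'
from workcell import *
import cv2
s=state();print(s['ee_pos'],s['ee_rot'],s['gripper_width'],s['time_s'])
for n in("top","scene"):
    f=grab_frame(n);cv2.imwrite(f"pics/{n}0.png",f['image']);print(n,f['fovy'],f['cx'],f['cy'],f['origin'],f['rotation'],[k for k in f])
E
```

```text
[ 243.05352892 -520.55946338  213.13379161] [-1.79900802e+02 -5.73242345e-04  2.50277820e+01] 91.17056723809547 0.0
top 51.693919042720296 320.00444420862306 235.34805831662098 [ 368.81083267    8.87674622 1105.26819584] [-1.71101480e+02  1.70230731e-01 -8.91399413e+01] ['image', 'fovy', 'cx', 'cy', 'origin', 'rotation']
scene 50.42385886297312 321.8586772880494 244.317073206609 [1089.61810237 -218.40852951  625.00224531] [-1.33428890e+02  1.22710810e-01  6.72928109e+01] ['image', 'fovy', 'cx', 'cy', 'origin', 'rotation']
```

View pics/top0.png

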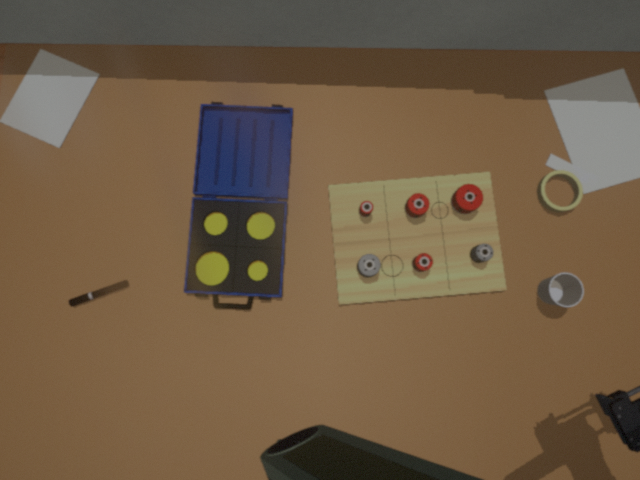

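View pics/scene0.png

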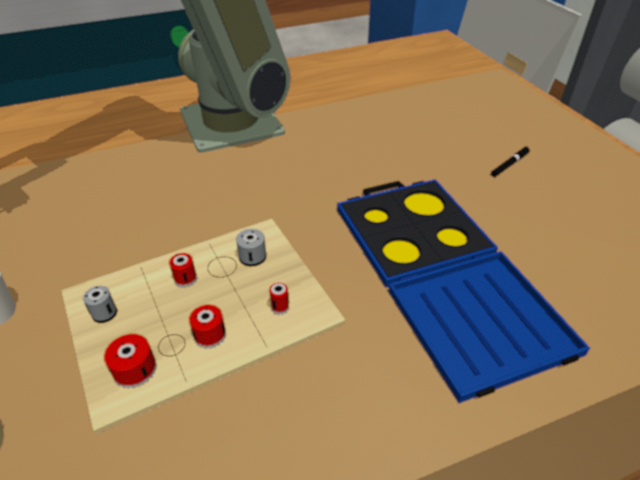

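The top view shows the red saws at about (469,197) for 60, (418,204) for 48, (424,261) for 38 and (367,208) for 29. The greys are at (369,265) and (483,252). The yellow wells are at (212,268) for 60, (261,226) for 48, (216,223) for 38 and (258,270) for 29. The scene view agrees.

```bash
cat > h.py <<'E'
from workcell import *
import cv2,numpy as np
from scipy.spatial.transform import Rotation as Ro
def rot(r):
    r=np.array(r);return r if r.shape==(3,3) else Ro.from_euler('xyz',r,degrees=True).as_matrix()
def cam(n):
    s=state();f=grab_frame(n)
    if n=="wrist":
        T=np.array(f['tool_from_camera']);R=rot(s['ee_rot'])
        return f,R@T[:3,:3],R@T[:3,3]+s['ee_pos']
    return f,rot(f['rotation']),np.array(f['origin'])
def w(f,R,o,u,v,z):
    k=240/np.tan(np.radians(f['fovy']/2))
    d=R@np.array([(u-f['cx'])/k,(v-f['cy'])/k,1]);return (o+d*(z-o[2])/d[2])
def blobs(m,amin=20):
    c,_=cv2.findContours(m.astype(np.uint8),cv2.RETR_EXTERNAL,cv2.CHAIN_APPROX_NONE)
    return [(cv2.contourArea(k),k) for k in c if cv2.contourArea(k)>amin]
def masks(im):
    h=cv2.cvtColor(im,cv2.COLOR_BGR2HSV).astype(int);H,S,V=h[...,0],h[...,1],h[...,2]
    return ((H<6)|(H>174))&(S>150)&(V>60),(abs(H-30)<6)&(S>200)&(V>60)
E
python3 - <<'E'
from h import *
for n in("top","scene"):
    f,R,o=cam(n);im=f['image'];red,yel=masks(im)
    for nm,m in(("red",red),("yel",yel)):
        for a,c in blobs(m,40):
            if nm=="red":
                fill=np.zeros(m.shape,np.uint8);cv2.drawContours(fill,[c],-1,1,-1)
                ys,xs=np.where((fill>0)&~m); 
                if len(xs)<4: print("red nohole",a,c.mean((0,1)));continue
                u,v=xs.mean(),ys.mean();z=57
            else:
                M=cv2.moments(c);u,v=M['m10']/M['m00'],M['m01']/M['m00'];z=14
            print(n,nm,a,round(u),round(v),w(f,R,o,u,v,z).round(1))
E
```

```text
red nohole 53.0 [423.10810811 261.39189189]
top red 294.5 418 203 [ 606.5 -197.2   57. ]
top red 490.5 469 196 [ 623.4 -307.7   57. ]
scene red 1838.0 128 353 [ 628.4 -305.4   57. ]
scene red 1020.0 205 316 [ 606.9 -196.8   57. ]
scene red 241.0 274 304 [ 624.5 -100.3   57. ]
scene red 389.0 185 277 [ 521.5 -207.5   57. ]
scene yel 606.5 401 251 [562.2 148.1  14. ]
scene yel 362.0 452 237 [565.3 248.7  14. ]
scene yel 205.0 376 216 [461.1 151.6  14. ]
scene yel 627.0 424 204 [464.9 251.8  14. ]
```

{"api": "step_arm", "payload": {
  "steps": [
    [0,0,-10,0,0,0,1],
    [0,0,-10,0,0,0,1],
    [0,0,-10,0,0,0,1],
    [0,0,-10,0,0,0,1],
    [0,0,-10,0,0,0,1],
    [0,0,-10,0,0,0,1],
    [0,0,-5,0,0,0,1],
    [0,0,0,0,0,0,1]
  ],
  "force": 20
}}

```text
time_s: 1.2
ee_pos: [243.2, -520.9, 213.8]
ee_rot: [-180.0, -0.0, 90.0]
force: [0.8, -0.2, -0.2]
gripper_width: 91.3
gripper_force: 0.0
```

{"api": "step_arm", "payload": {
  "steps": [
    [0,0,0,34,42,-15,1],
    [0,0,0,34,42,-15,1],
    [0,0,0,34,42,-15,1],
    [0,0,0,34,42,-15,1],
    [0,0,0,34,42,-15,1],
    [0,0,0,34,42,-15,1],
    [0,0,0,34,42,-15,1],
    [0,0,0,0,0,0,1]
  ]
}}

```text
time_s: 2.2
ee_pos: [540.0, -280.6, 319.5]
ee_rot: [179.9, 0.0, 90.2]
force: [-0.7, 0.3, -1.2]
gripper_width: 91.3
gripper_force: 0.0
```

Run:
```python
from h import *
f,R,o=cam("wrist");cv2.imwrite("pics/w1.png",f['image']);print(f['fovy'],o,R.round(2),state()['ee_pos'])
```

```text
58.21306985078974 [ 538.81540416 -213.75383032  489.62604864] [[ 1.    0.    0.  ]
 [ 0.   -0.97 -0.24]
 [ 0.    0.24 -0.97]] [ 538.17697615 -281.87858922  318.89239247]
```

View pics/w1.png

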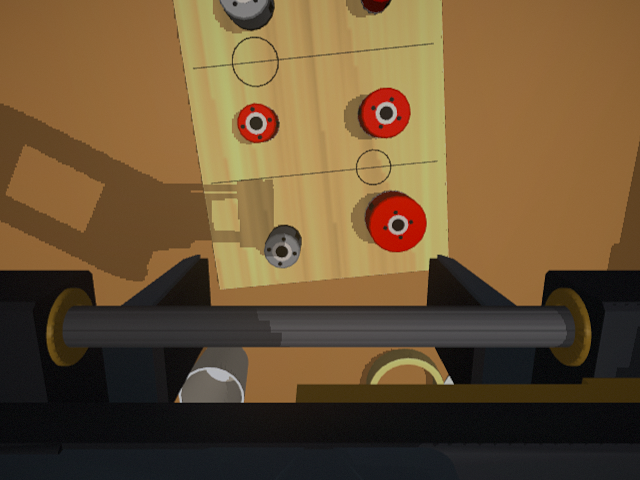

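The wrist view shows saw_60 at (398,224), saw_48 at (386,113), saw_38 at (256,123), with saw_29 cut off at the top edge. Next I measure these and move on to look at saw_29 and the case.

```bash
cat >> h.py <<'E'
def measure():
    f,R,o=cam("wrist");red,yel=masks(f['image'])
    for nm,m in(("red",red),("yel",yel)):
        for a,c in blobs(m,150):
            if nm=="red":
                x,y,ww,hh=cv2.boundingRect(c)
                fill=np.zeros(m.shape,np.uint8);cv2.drawContours(fill,[c],-1,1,-1)
                hole=cv2.morphologyEx(((fill>0)&~m).astype(np.uint8),cv2.MORPH_OPEN,np.ones((5,5)))
                b=blobs(hole|0,40)
                if not b: print("red nohole",a,c.mean((0,1)));continue
                k=max(b,key=lambda t:t[0])[1];z=57
            else: k=c;z=14
            M=cv2.moments(k);u,v=M['m10']/M['m00'],M['m01']/M['m00']
            print(nm,a,round(u),round(v),w(f,R,o,u,v,z).round(1), "diam px",2*np.sqrt(a/np.pi))
    print(state()['ee_pos'].round(1),state()['time_s'])
    return f
E
python3 -c "from h import *;measure()"
```

```text
red 2439.5 400 223 [ 621.8 -307.1   57. ] diam px 55.73210806511296
red 1110.5 258 121 [ 479.1 -206.6   57. ] diam px 37.60229400486622
red 1841.0 388 111 [ 605.  -196.6   57. ] diam px 48.415224897313394
[ 537.1 -282.6  318.5] 2.3
```

{"api": "step_arm", "payload": {
  "steps": [
    [0,0,0,50,0,0,1],
    [0,0,0,50,0,0,1],
    [0,0,0,50,0,0,1],
    [0,0,0,20,0,0,1],
    [0,0,0,0,0,0,1],
    [0,0,0,0,0,0,1],
    [0,0,0,0,0,0,1],
    [0,0,0,0,0,0,1]
  ]
}}

```text
time_s: 3.3
ee_pos: [537.1, -113.8, 318.8]
ee_rot: [-180.0, 0.0, 89.9]
force: [0.3, 0.5, 0.6]
gripper_width: 90.8
gripper_force: 0.0
```

```bash
python3 -c "from h import *;measure()"
```

```text
red 1711.0 395 370 [ 621.6 -306.9   57. ] diam px 46.67454189429033
red 850.5 264 285 [ 479.  -206.5   57. ] diam px 32.90729756144153
red 1400.0 383 276 [ 604.9 -196.5   57. ] diam px 42.22008245644752
red 562.5 378 169 [595.8 -84.1  57. ] diam px 26.76186174229157
[ 537.1 -113.6  318.8] 3.35
```

{"api": "step_arm", "payload": {
  "steps": [
    [0,0,0,50,0,0,1],
    [0,0,0,50,0,0,1],
    [0,0,0,50,0,0,1],
    [0,0,0,50,0,0,1],
    [0,0,0,0,0,0,1],
    [0,0,0,0,0,0,1],
    [0,0,0,0,0,0,1],
    [0,0,0,0,0,0,1]
  ]
}}

```text
time_s: 4.35
ee_pos: [537.1, 86.0, 319.0]
ee_rot: [180.0, 0.0, 89.9]
force: [0.2, 0.3, 0.7]
gripper_width: 91.5
gripper_force: 0.0
```

```bash
python3 -c "from h import *;cv2.imwrite('pics/w2.png',measure()['image'])"
```

```text
yel 1215.5 244 131 [457.4 152.7  14. ] diam px 39.33983562021568
yel 2526.0 337 134 [557.  149.7  14. ] diam px 56.711578094786084
yel 2009.5 341 33 [560.3 249.6  14. ] diam px 50.58235725176625
yel 3909.0 243 32 [460.4 250.5  14. ] diam px 70.54851791759874
[537.   86.2 319. ] 4.4
```

View pics/w2.png

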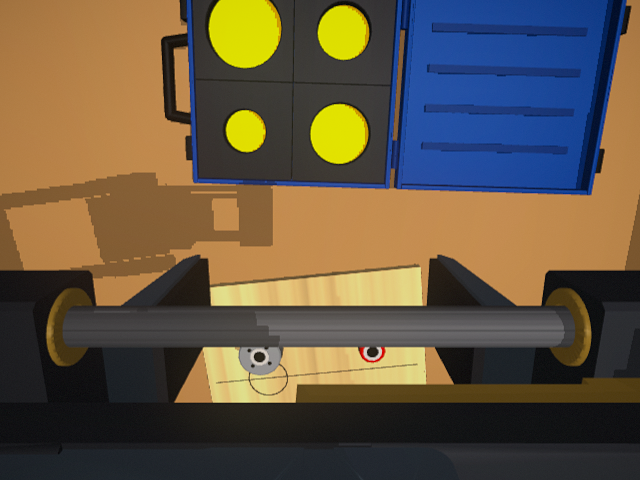

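The wrist view shows wells 29 at (244,131), 48 at (337,134), 38 at (341,33) and 60 at (243,32), which is slightly clipped. Best well centres are 29 (457,152), 48 (558,149), 38 (561,250) and 60 (460,253). I start with saw_29 at (596,-84).

{"api": "step_arm", "payload": {
  "steps": [
    [0,0,0,-42.5,14.75,25,1],
    [0,0,0,-42.5,14.75,25,1],
    [0,0,0,-42.5,14.75,25,1],
    [0,0,0,-42.5,14.75,25,1],
    [0,0,0,0,0,40,1],
    [0,0,0,0,0,40,1],
    [0,0,0,0,0,40,1],
    [0,0,0,0,0,0,1]
  ]
}}

```text
time_s: 5.4
ee_pos: [593.6, -83.1, 96.1]
ee_rot: [-179.6, -0.1, 90.0]
force: [-1.1, 0.7, 0.5]
gripper_width: 91.3
gripper_force: 0.0
```

```bash
python3 -c "from h import *;cv2.imwrite('pics/w3.png',measure()['image'])"
```

```text
red 2176.0 324 268 [595.9 -83.9  57. ] diam px 52.63619713983633
[595.6 -83.2  98.5] 5.45
```

View pics/w3.png

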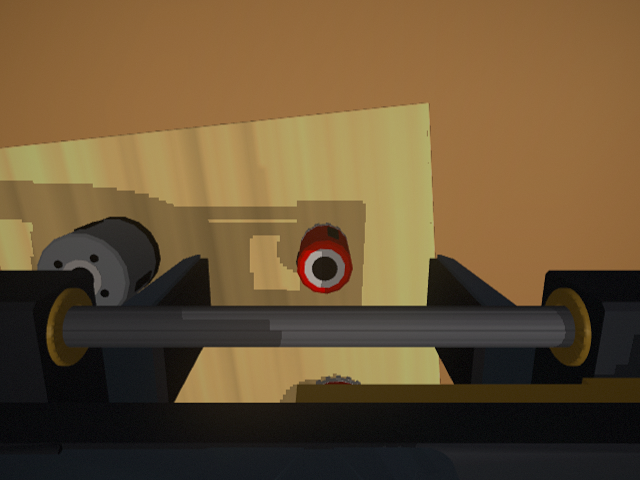

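Saw_29's back is at (324,268), centred between the fingers to within 1 mm. I lower and grip.

{"api": "step_arm", "payload": {
  "steps": [
    [0,0,0,0,0,30,1],
    [0,0,0,-0.7,0,30,1],
    [0,0,0,0,0,9,0.6],
    [0,0,0,0,0,0,0.4],
    [0,0,0,0,0,0,0.2],
    [0,0,0,0,0,0,0.2],
    [0,0,0,0,0,0,0.2],
    [0,0,0,0,0,0,0.2]
  ],
  "force": 20
}}

```text
time_s: 6.45
ee_pos: [596.1, -83.6, 30.2]
ee_rot: [180.0, 0.0, 90.0]
force: [0.1, -0.9, -0.1]
gripper_width: 33.9
gripper_force: 0.0
```

{"api": "step_arm", "payload": {
  "steps": [
    [0,0,0,0,0,0,0],
    [0,0,0,0,0,0,0],
    [0,0,0,0,0,0,0],
    [0,0,0,0,0,0,0],
    [0,0,0,0,0,-10,0],
    [0,0,0,0,0,-30,0],
    [0,0,0,0,0,-30,0],
    [0,0,0,0,0,0,0]
  ]
}}

```text
time_s: 7.45
ee_pos: [597.8, -83.9, 102.7]
ee_rot: [179.7, 0.1, 90.0]
force: [0.6, 0.7, -0.8]
gripper_width: 28.9
gripper_force: 20.0
```

{"api": "step_arm", "payload": {
  "steps": [
    [0,0,0,20,-11,0,0],
    [0,0,0,40,-24,0,0],
    [0,0,0,40,-24,0,0],
    [0,0,0,40,-24,0,0],
    [0,0,0,40,-24,0,0],
    [0,0,0,36,-21,0,0],
    [0,0,0,20,-11,0,0],
    [0,0,0,0,0,0,0]
  ]
}}

```text
time_s: 8.45
ee_pos: [454.3, 153.6, 98.8]
ee_rot: [-179.8, 0.0, 90.2]
force: [0.4, -0.4, -1.6]
gripper_width: 28.5
gripper_force: 20.0
```

```bash
python3 -c "from h import *;cv2.imwrite('pics/w4.png',measure()['image'])"
```

```text
red nohole 226.0 [318.5        350.46938776]
red 2453.0 330 269 [459.8 151.2  57. ] diam px 55.88610384733717
yel 5336.0 488 240 [556.6 156.   14. ] diam px 82.42576181453725
yel 6130.5 509 76 [559.3 250.5  14. ] diam px 88.34927859919918
yel 13565.0 330 68 [459.5 253.9  14. ] diam px 131.42105776599305
[455.3 152.8  99. ] 8.5
```

View pics/w4.png

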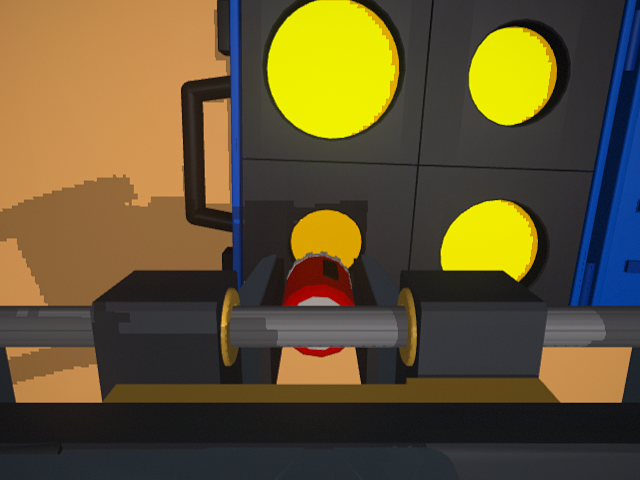

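The held saw is over the visible part of the yellow well, at about (326,235). It is aligned laterally, and the neighbouring wells confirm the grid. I lower in stages.

{"api": "step_arm", "payload": {
  "steps": [
    [0,0,0,0,1,15,0],
    [0,0,0,0,0,25,0],
    [0,0,0,0,0,20,0],
    [0,0,0,0,0,6,0],
    [0,0,0,0,0,3,0],
    [0,0,0,0,0,1.5,0],
    [0,0,0,0,0,0,0],
    [0,0,0,0,0,0,0]
  ]
}}

```text
time_s: 9.5
ee_pos: [458.2, 152.5, 29.9]
ee_rot: [179.9, -0.0, 90.0]
force: [-0.0, 0.2, -0.6]
gripper_width: 28.5
gripper_force: 20.0
```

{"api": "step_arm", "payload": {
  "steps": [
    [0,0,0,0,-1,1,0],
    [0,0,0,0,0,1,0],
    [0,0,0,0,0,0.7,0],
    [0,0,0,0,0,0.5,0],
    [0,0,0,0,0,0.4,0],
    [0,0,0,0,0,0.4,0],
    [0,0,0,0,0,0,0],
    [0,0,0,0,0,0,0]
  ]
}}

```text
time_s: 10.5
ee_pos: [457.0, 152.4, 26.0]
ee_rot: [180.0, 0.0, 90.0]
force: [-2.1, -0.3, 5.5]
gripper_width: 28.3
gripper_force: 20.0
```

Contact shows 5.5 N at the expected height, so I release and raise, then travel toward saw_48 at (605,-196.5).

{"api": "step_arm", "payload": {
  "steps": [
    [0,0,0,0,0,0,0.4],
    [0,0,0,0,0,0,0.5],
    [0,0,0,0,0,0,0.6],
    [0,0,0,0,0,-10,0.6],
    [0,0,0,0,0,-30,0.6],
    [0,0,0,0,0,-35,0.8],
    [0,0,0,0,0,-35,1],
    [0,0,0,0,0,0,1]
  ]
}}

```text
time_s: 11.5
ee_pos: [459.0, 153.0, 138.6]
ee_rot: [179.6, -0.1, 90.0]
force: [0.3, -0.4, -0.6]
gripper_width: 81.6
gripper_force: 0.0
```

{"api": "step_arm", "payload": {
  "steps": [
    [0,0,0,-50,21.2,0,1],
    [0,0,0,-50,21.2,0,1],
    [0,0,0,-50,21.2,0,1],
    [0,0,0,-50,21.2,0,1],
    [0,0,0,-50,21.2,0,1],
    [0,0,0,-50,21.2,0,1],
    [0,0,0,-49,20.8,0,1],
    [0,0,0,0,0,0,1]
  ]
}}

```text
time_s: 12.5
ee_pos: [605.5, -199.8, 133.9]
ee_rot: [-179.9, 0.0, 89.8]
force: [-0.3, 0.3, -0.0]
gripper_width: 91.4
gripper_force: 0.0
```

```bash
python3 -c "
from h import *;measure()
f=grab_frame('scene');cv2.imwrite('pics/s5.png',cv2.resize(f['image'][150:300,320:520],(800,600)))"
```

```text
red nohole 2456.5 [341.16438356 367.70319635]
red 3556.0 108 258 [ 479.2 -206.3   57. ] diam px 67.2877390100027
red 4550.0 318 241 [ 605.  -196.4   57. ] diam px 76.11333607551958
[ 604.6 -197.7  134. ] 12.55
```

View pics/s5.png

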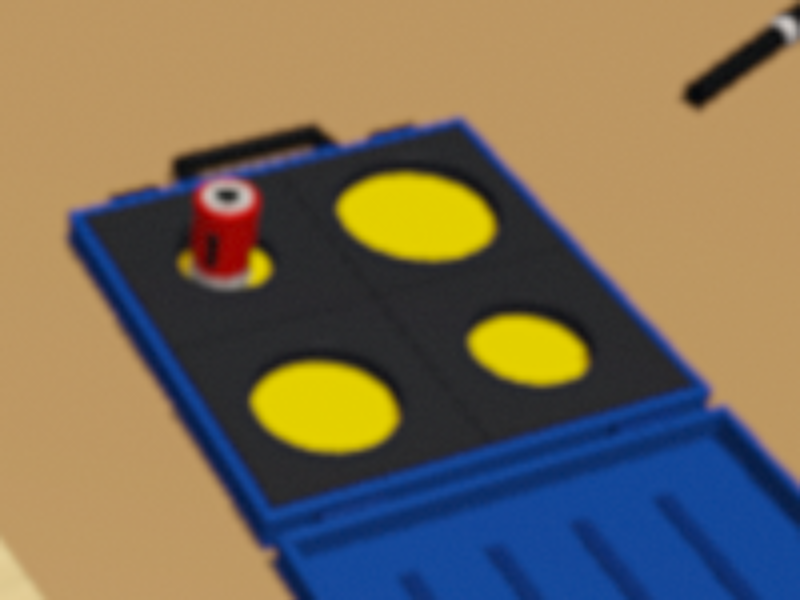

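Saw_29 stands upright in its yellow well, at crop (225,235). Next I grip saw_48.

{"api": "step_arm", "payload": {
  "steps": [
    [0,0,0,0.5,0,35,1],
    [0,0,0,0,0,35,1],
    [0,0,0,0,0,25,1],
    [0,0,0,0,0,9,0.7],
    [0,0,0,0,0,0,0],
    [0,0,0,0,0,0,0],
    [0,0,0,0,0,0,0],
    [0,0,0,0,0,0,0]
  ],
  "force": 25
}}

```text
time_s: 13.6
ee_pos: [605.6, -196.2, 32.3]
ee_rot: [179.9, 0.0, 90.0]
force: [0.7, 0.5, 2.3]
gripper_width: 47.7
gripper_force: 25.0
```

{"api": "step_arm", "payload": {
  "steps": [
    [0,0,0,0,0,-10,0],
    [0,0,0,0,0,-30,0],
    [0,0,0,0,0,-30,0],
    [0,0,0,20,-2,0,0],
    [0,0,0,40,-5,0,0],
    [0,0,0,45,-6,0,0],
    [0,0,0,45,-6,0,0],
    [0,0,0,45,-6,0,0]
  ]
}}

```text
time_s: 14.6
ee_pos: [578.2, 1.4, 100.1]
ee_rot: [-179.8, -0.0, 90.0]
force: [-1.0, 0.9, -0.7]
gripper_width: 47.7
gripper_force: 25.0
```

{"api": "step_arm", "payload": {
  "steps": [
    [0,0,0,45,-6,0,0],
    [0,0,0,45,-6,0,0],
    [0,0,0,40,-6,0,0],
    [0,0,0,21,-4,0,0],
    [0,0,0,0,0,0,0],
    [0,0,0,0,0,0,0],
    [0,0,0,0,0,0,0],
    [0,0,0,0,0,0,0]
  ]
}}

```text
time_s: 15.6
ee_pos: [558.1, 149.0, 101.4]
ee_rot: [180.0, 0.0, 89.9]
force: [0.1, -1.5, -1.1]
gripper_width: 47.5
gripper_force: 25.0
```

```bash
python3 -c "from h import *;print(state()['gripper_width']);cv2.imwrite('pics/w6.png',measure()['image'])"
```

```text
47.54789316254098
red nohole 1945.0 [317.35217391 356.50869565]
red 5399.0 332 287 [564.6 135.9  57. ] diam px 82.91091786987492
red nohole 1729.0 [137.21724138 240.84482759]
yel 274.5 359 232 [582.9 155.4  14. ] diam px 18.695032897264507
yel 360.0 316 197 [556.5 177.1  14. ] diam px 21.409489393833255
yel 6469.5 323 68 [560.5 250.   14. ] diam px 90.75914959200607
yel 13134.0 147 62 [461.8 253.   14. ] diam px 129.31638790405347
[558.1 149.1 101.4] 15.65
```

View pics/w6.png

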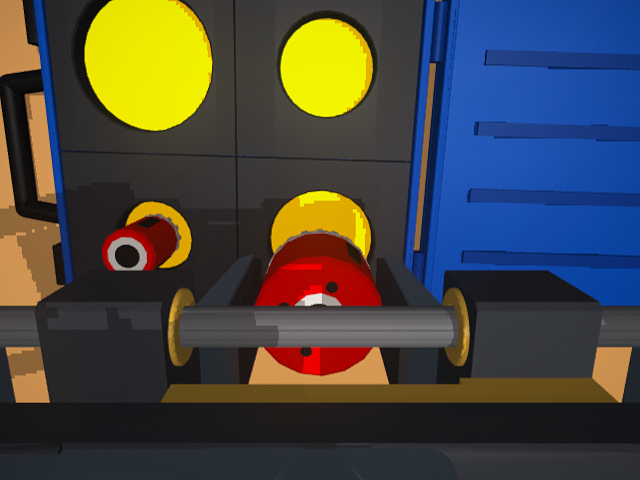

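Saw_48 hangs straight over its well (yellow at (320,225)). Saw_29 is still upright at (135,250). I lower.

{"api": "step_arm", "payload": {
  "steps": [
    [0,0,0,0,0,15,0],
    [0,0,0,0,0,25,0],
    [0,0,0,0,0,20,0],
    [0,0,0,0,0,7,0],
    [0,0,0,0,0,3,0],
    [0,0,0,0,0,0,0],
    [0,0,0,0,0,0,0],
    [0,0,0,0,0,0,0]
  ]
}}

```text
time_s: 16.65
ee_pos: [558.3, 150.0, 32.0]
ee_rot: [179.9, -0.0, 90.0]
force: [0.4, 0.5, -1.1]
gripper_width: 47.6
gripper_force: 25.0
```

{"api": "step_arm", "payload": {
  "steps": [
    [0,0,0,0,0,0.8,0],
    [0,0,0,0,0,0.6,0],
    [0,0,0,0,0,0.6,0],
    [0,0,0,0,0,0.4,0],
    [0,0,0,0,0,0.3,0],
    [0,0,0,0,0,0,0],
    [0,0,0,0,0,0,0],
    [0,0,0,0,0,0,0]
  ]
}}

```text
time_s: 17.65
ee_pos: [557.9, 149.9, 28.7]
ee_rot: [180.0, 0.0, 90.0]
force: [-0.4, -0.7, -1.8]
gripper_width: 47.4
gripper_force: 25.0
```

{"api": "step_arm", "payload": {
  "steps": [
    [0,0,0,0,0,0.4,0],
    [0,0,0,0,0,0.3,0],
    [0,0,0,0,0,0.3,0],
    [0,0,0,0,0,0.2,0],
    [0,0,0,0,0,0,0],
    [0,0,0,0,0,0,0],
    [0,0,0,0,0,0,0],
    [0,0,0,0,0,0,0]
  ]
}}

```text
time_s: 18.65
ee_pos: [558.0, 150.0, 28.3]
ee_rot: [180.0, -0.0, 90.0]
force: [-2.7, -0.0, 4.8]
gripper_width: 47.4
gripper_force: 25.0
```

On the floor with 4.8 N of contact. I release, raise and go to saw_38 at (479,-206.4).

{"api": "step_arm", "payload": {
  "steps": [
    [0,0,0,0,0,0,0.6],
    [0,0,0,0,0,0,0.7],
    [0,0,0,0,0,0,0.75],
    [0,0,0,0,0,-10,0.75],
    [0,0,0,0,0,-30,0.75],
    [0,0,0,0,0,-35,0.8],
    [0,0,0,0,0,-30,1],
    [0,0,0,0,0,0,1]
  ]
}}

```text
time_s: 19.65
ee_pos: [559.8, 150.4, 135.6]
ee_rot: [179.6, -0.1, 90.0]
force: [-0.6, -0.5, -0.1]
gripper_width: 89.7
gripper_force: 0.0
```

{"api": "step_arm", "payload": {
  "steps": [
    [0,0,0,-45,-10,0,1],
    [0,0,0,-45,-10,0,1],
    [0,0,0,-45,-10,0,1],
    [0,0,0,-45,-10,0,1],
    [0,0,0,-45,-10,0,1],
    [0,0,0,-45,-10,0,1],
    [0,0,0,-45,-10,0,1],
    [0,0,0,-41,-9,0,1]
  ]
}}

```text
time_s: 20.65
ee_pos: [477.9, -207.4, 131.5]
ee_rot: [-179.9, -0.0, 90.0]
force: [-0.7, 0.2, -0.4]
gripper_width: 91.2
gripper_force: 0.0
```

```bash
python3 -c "from h import *;measure();f=grab_frame('scene');cv2.imwrite('pics/s7.png',cv2.resize(f['image'][150:300,320:520],(800,600)))"
```

```text
red 2828.5 321 246 [ 479.  -206.4   57. ] diam px 60.01131603525628
[ 477.3 -211.6  131.5] 20.7
```

View pics/s7.png

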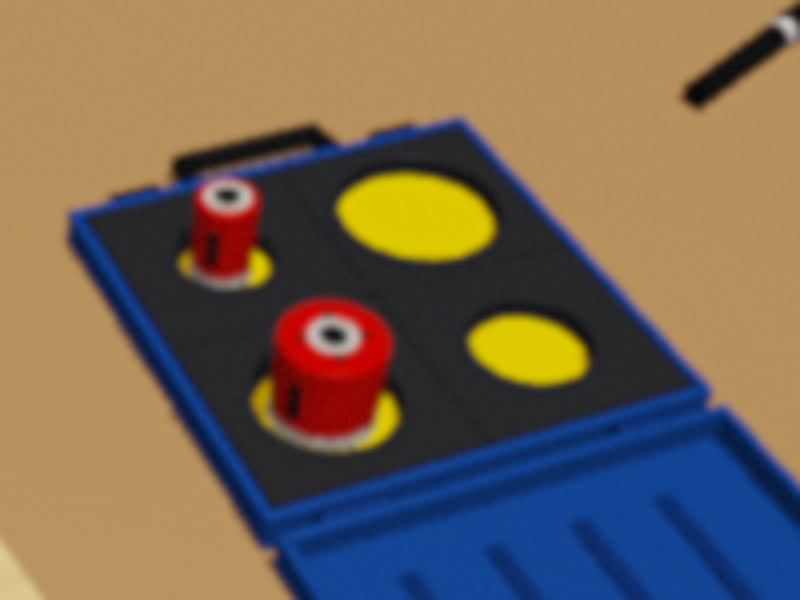

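Saw_29 (225,235) and saw_48 (330,375) both stand upright in their wells. I grip saw_38.

{"api": "step_arm", "payload": {
  "steps": [
    [0,0,0,0,0,25,1],
    [0,0,0,0,0,35,1],
    [0,0,0,0,0,30,1],
    [0,0,0,0,0,14,0.7],
    [0,0,0,0,0,0,0],
    [0,0,0,0,0,0,0],
    [0,0,0,0,0,0,0],
    [0,0,0,0,0,0,0]
  ],
  "force": 25
}}

```text
time_s: 21.75
ee_pos: [479.5, -206.3, 29.3]
ee_rot: [179.9, 0.0, 90.0]
force: [-0.6, -0.4, -1.1]
gripper_width: 44.1
gripper_force: 0.0
```

{"api": "step_arm", "payload": {
  "steps": [
    [0,0,0,0,0,0,0],
    [0,0,0,0,0,0,0],
    [0,0,0,0,0,0,0],
    [0,0,0,0,0,0,0],
    [0,0,0,0,0,-10,0],
    [0,0,0,0,0,-30,0],
    [0,0,0,0,0,-35,0],
    [0,0,0,0,0,-10,0]
  ]
}}

```text
time_s: 22.75
ee_pos: [480.2, -206.6, 115.5]
ee_rot: [179.8, 0.1, 90.0]
force: [0.3, 0.3, -1.7]
gripper_width: 37.4
gripper_force: 25.0
```

{"api": "step_arm", "payload": {
  "steps": [
    [0,0,0,25,4,0,0],
    [0,0,0,45,8,0,0],
    [0,0,0,45,8,0,0],
    [0,0,0,45,8,0,0],
    [0,0,0,45,8,0,0],
    [0,0,0,45,8,0,0],
    [0,0,0,45,8,0,0],
    [0,0,0,45,8,0,0]
  ]
}}

```text
time_s: 23.75
ee_pos: [538.3, 135.2, 112.3]
ee_rot: [-179.9, 0.0, 90.0]
force: [1.3, -0.2, -1.4]
gripper_width: 37.5
gripper_force: 25.0
```

{"api": "step_arm", "payload": {
  "steps": [
    [0,0,0,45,8,0,0],
    [0,0,0,45,8,0,0],
    [0,0,0,26,5,0,0],
    [0,0,0,0,0,0,0],
    [0,0,0,0,0,0,0],
    [0,0,0,0,0,0,0],
    [0,0,0,0,0,0,0],
    [0,0,0,0,0,0,0]
  ]
}}

```text
time_s: 24.75
ee_pos: [559.9, 249.4, 113.7]
ee_rot: [180.0, 0.0, 90.0]
force: [-0.0, -0.2, -0.7]
gripper_width: 37.5
gripper_force: 25.0
```

```bash
python3 -c "from h import *;cv2.imwrite('pics/w8.png',measure()['image'])"
```

```text
red 2339.0 327 356 [564.5 188.9  57. ] diam px 54.572037667064855
red 2998.0 309 289 [554.4 230.5  57. ] diam px 61.78326759824231
yel 158.0 353 370 [583.5 154.1  14. ] diam px 14.183506197980657
yel 360.5 351 233 [580.6 252.2  14. ] diam px 21.424351935986913
yel 1731.5 163 189 [462.3 280.9  14. ] diam px 46.95332013509731
[560.  249.5 113.6] 24.8
```

View pics/w8.png

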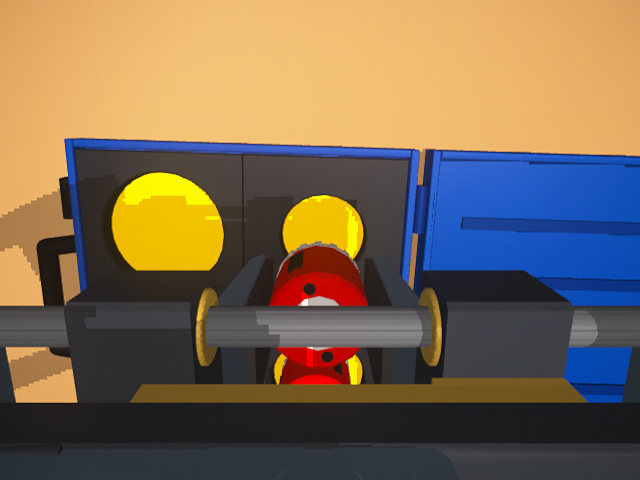

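Saw_38 is over its well (yellow at (323,228)), centred to a few pixels. I lower.

{"api": "step_arm", "payload": {
  "steps": [
    [0,0,0,0.5,0.5,15,0],
    [0,0,0,0,0,25,0],
    [0,0,0,0,0,25,0],
    [0,0,0,0,0,13,0],
    [0,0,0,0,0,5,0],
    [0,0,0,0,0,2,0],
    [0,0,0,0,0,0,0],
    [0,0,0,0,0,0,0]
  ]
}}

```text
time_s: 25.8
ee_pos: [560.8, 250.6, 29.2]
ee_rot: [179.9, -0.0, 90.0]
force: [0.4, -0.2, -1.4]
gripper_width: 37.4
gripper_force: 25.0
```

{"api": "step_arm", "payload": {
  "steps": [
    [0,0,0,0,0,0.8,0],
    [0,0,0,0,0,0.6,0],
    [0,0,0,0,0,0.6,0],
    [0,0,0,0,0,0.4,0],
    [0,0,0,0,0,0.3,0],
    [0,0,0,0,0,0,0],
    [0,0,0,0,0,0,0],
    [0,0,0,0,0,0,0]
  ]
}}

```text
time_s: 26.8
ee_pos: [560.4, 250.4, 25.8]
ee_rot: [180.0, 0.0, 90.0]
force: [-0.3, -0.5, -0.9]
gripper_width: 38.0
gripper_force: 25.0
```

{"api": "step_arm", "payload": {
  "steps": [
    [0,0,0,0,0,0.4,0],
    [0,0,0,0,0,0.3,0],
    [0,0,0,0,0,0.3,0],
    [0,0,0,0,0,0.2,0],
    [0,0,0,0,0,0,0],
    [0,0,0,0,0,0,0],
    [0,0,0,0,0,0,0],
    [0,0,0,0,0,0,0]
  ]
}}

```text
time_s: 27.8
ee_pos: [560.4, 250.4, 25.1]
ee_rot: [180.0, 0.0, 90.0]
force: [-1.6, -1.2, 4.8]
gripper_width: 37.6
gripper_force: 25.0
```

On the floor. I release, raise and go to saw_60 at (621.7,-307).

{"api": "step_arm", "payload": {
  "steps": [
    [0,0,0,0,0,0,0.5],
    [0,0,0,0,0,0,0.6],
    [0,0,0,0,0,0,0.7],
    [0,0,0,0,0,-10,0.7],
    [0,0,0,0,0,-30,0.7],
    [0,0,0,0,0,-35,0.8],
    [0,0,0,0,0,-33,1],
    [0,0,0,0,0,0,1]
  ]
}}

```text
time_s: 28.8
ee_pos: [562.3, 251.3, 136.2]
ee_rot: [179.6, -0.2, 90.0]
force: [-0.2, -0.3, -0.7]
gripper_width: 89.4
gripper_force: 0.0
```

{"api": "step_arm", "payload": {
  "steps": [
    [0,0,0,-40,4,0,1],
    [0,0,0,-45,5,0,1],
    [0,0,0,-45,5,0,1],
    [0,0,0,-45,5,0,1],
    [0,0,0,-45,5,0,1],
    [0,0,0,-45,5,0,1],
    [0,0,0,-45,5,0,1],
    [0,0,0,-45,5,0,1]
  ]
}}

```text
time_s: 29.8
ee_pos: [598.9, -105.9, 131.5]
ee_rot: [-179.9, -0.0, 90.0]
force: [1.2, 0.1, -0.6]
gripper_width: 91.3
gripper_force: 0.0
```

{"api": "step_arm", "payload": {
  "steps": [
    [0,0,0,-45,5,0,1],
    [0,0,0,-45,5,0,1],
    [0,0,0,-45,5,0,1],
    [0,0,0,-45,5,0,1],
    [0,0,0,-22,2,0,1],
    [0,0,0,0,0,0,1],
    [0,0,0,0,0,0,1],
    [0,0,0,0,0,0,1]
  ]
}}

```text
time_s: 30.8
ee_pos: [621.7, -304.8, 132.8]
ee_rot: [-180.0, -0.0, 90.1]
force: [0.3, -0.9, -0.7]
gripper_width: 91.4
gripper_force: 0.0
```

```bash
python3 -c "from h import *;measure();f=grab_frame('scene');cv2.imwrite('pics/s9.png',cv2.resize(f['image'][150:420,60:520],(800,470)))"
```

```text
red 7223.5 319 250 [ 621.6 -306.8   57. ] diam px 95.90227239953414
[ 621.8 -305.   133. ] 30.85
```

View pics/s9.png

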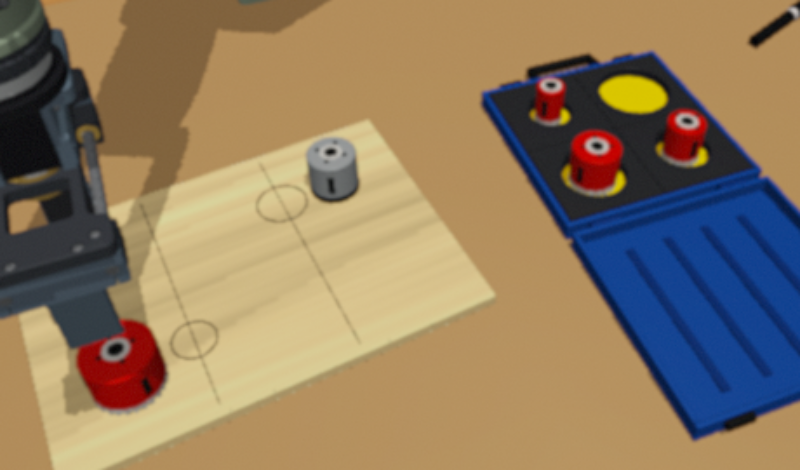

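Saws 29, 48 and 38 stand upright in their wells, at (549,100), (597,160) and (686,135). grit_48 is untouched at (332,168). I grip saw_60.

{"api": "step_arm", "payload": {
  "steps": [
    [0,0,0,-2,0,25,1],
    [0,0,0,0,0,35,1],
    [0,0,0,0,0,30,1],
    [0,0,0,0,0,13,1],
    [0,0,0,0,0,0,0.6],
    [0,0,0,0,0,0,0],
    [0,0,0,0,0,0,0],
    [0,0,0,0,0,0,0]
  ],
  "force": 30
}}

```text
time_s: 31.9
ee_pos: [622.3, -308.9, 31.0]
ee_rot: [179.9, 0.1, 90.0]
force: [-0.3, 0.3, 3.3]
gripper_width: 59.4
gripper_force: 30.0
```

{"api": "step_arm", "payload": {
  "steps": [
    [0,0,0,0,0,0,0],
    [0,0,0,0,0,0,0],
    [0,0,0,0,0,0,0],
    [0,0,0,0,0,0,0],
    [0,0,0,0,0,0,0],
    [0,0,0,0,0,0,0],
    [0,0,0,0,0,0,0],
    [0,0,0,0,0,0,0]
  ]
}}

```text
time_s: 32.9
ee_pos: [622.3, -308.9, 30.9]
ee_rot: [179.9, 0.1, 90.0]
force: [-0.7, 0.4, 5.8]
gripper_width: 59.2
gripper_force: 30.0
```

{"api": "step_arm", "payload": {
  "steps": [
    [0,0,0,0,0,-10,0],
    [0,0,0,0,0,-30,0],
    [0,0,0,0,0,-35,0],
    [0,0,0,0,0,-10,0],
    [0,0,0,20,-6,0,0],
    [0,0,0,40,-12,0,0],
    [0,0,0,40,-12,0,0],
    [0,0,0,40,-12,0,0]
  ]
}}

```text
time_s: 33.9
ee_pos: [578.2, -167.2, 113.3]
ee_rot: [-179.9, -0.0, 90.0]
force: [0.4, -0.5, -2.1]
gripper_width: 59.2
gripper_force: 30.0
```

{"api": "step_arm", "payload": {
  "steps": [
    [0,0,0,40,-12,0,0],
    [0,0,0,40,-12,0,0],
    [0,0,0,40,-12,0,0],
    [0,0,0,40,-12,0,0],
    [0,0,0,40,-12,0,0],
    [0,0,0,40,-12,0,0],
    [0,0,0,40,-12,0,0],
    [0,0,0,40,-12,0,0]
  ]
}}

```text
time_s: 34.9
ee_pos: [482.1, 152.4, 113.6]
ee_rot: [-179.9, 0.0, 90.0]
force: [-0.4, 0.1, -2.6]
gripper_width: 59.5
gripper_force: 30.0
```

{"api": "step_arm", "payload": {
  "steps": [
    [0,0,0,40,-10,0,0],
    [0,0,0,40,-10,0,0],
    [0,0,0,20,-4,0,0],
    [0,0,0,0,0,0,0],
    [0,0,0,0,0,0,0],
    [0,0,0,0,0,0,0],
    [0,0,0,0,0,0,0],
    [0,0,0,0,0,0,0]
  ]
}}

```text
time_s: 35.9
ee_pos: [459.5, 251.0, 114.7]
ee_rot: [180.0, 0.0, 90.0]
force: [-0.2, 0.4, -2.2]
gripper_width: 59.4
gripper_force: 30.0
```

```bash
python3 -c "from h import *;cv2.imwrite('pics/w10.png',measure()['image'])"
```

```text
red nohole 3780.5 [318.18518519 360.42424242]
red 8500.5 309 281 [454.1 236.1  57. ] diam px 104.0344786598234
red 2930.0 471 218 [541.2 272.   57. ] diam px 61.07857125108631
yel 459.5 481 207 [562.6 270.8  14. ] diam px 24.18788065965696
yel 2030.0 332 197 [467.7 277.1  14. ] diam px 50.83971160237222
[459.5 251.  114.7] 35.95
```

View pics/w10.png

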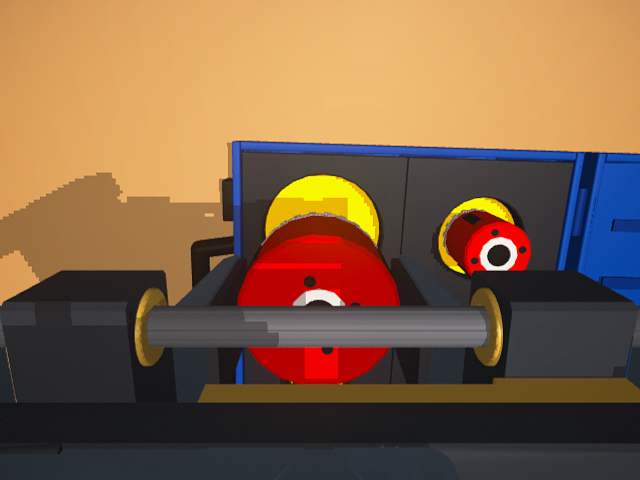

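Saw_60 is over its well (yellow arc centred at (322,225)), and saw_38 is well clear on the right at (490,240). I lower.

{"api": "step_arm", "payload": {
  "steps": [
    [0,0,0,0,0.5,15,0],
    [0,0,0,0,0,25,0],
    [0,0,0,0,0,25,0],
    [0,0,0,0,0,13,0],
    [0,0,0,0,0,5,0],
    [0,0,0,0,0,1.5,0],
    [0,0,0,0,0,0,0],
    [0,0,0,0,0,0,0]
  ]
}}

```text
time_s: 36.95
ee_pos: [460.3, 251.6, 30.8]
ee_rot: [179.9, -0.0, 90.0]
force: [0.4, 0.9, -1.2]
gripper_width: 59.3
gripper_force: 30.0
```

{"api": "step_arm", "payload": {
  "steps": [
    [0,0,0,0,0,0.8,0],
    [0,0,0,0,0,0.6,0],
    [0,0,0,0,0,0.6,0],
    [0,0,0,0,0,0.4,0],
    [0,0,0,0,0,0.3,0],
    [0,0,0,0,0,0,0],
    [0,0,0,0,0,0,0],
    [0,0,0,0,0,0,0]
  ]
}}

```text
time_s: 37.95
ee_pos: [459.9, 251.4, 27.4]
ee_rot: [180.0, 0.0, 90.0]
force: [-0.3, -0.1, -1.6]
gripper_width: 59.4
gripper_force: 30.0
```

{"api": "step_arm", "payload": {
  "steps": [
    [0,0,0,0,0,0.4,0],
    [0,0,0,0,0,0.3,0],
    [0,0,0,0,0,0.3,0],
    [0,0,0,0,0,0.2,0],
    [0,0,0,0,0,0,0],
    [0,0,0,0,0,0,0],
    [0,0,0,0,0,0,0],
    [0,0,0,0,0,0,0]
  ]
}}

```text
time_s: 38.95
ee_pos: [459.9, 251.4, 26.9]
ee_rot: [180.0, -0.0, 90.0]
force: [-1.7, -0.1, 6.0]
gripper_width: 59.3
gripper_force: 30.0
```

On the floor. I release and withdraw up and back.

{"api": "step_arm", "payload": {
  "steps": [
    [0,0,0,0,0,0,0.7],
    [0,0,0,0,0,0,0.8],
    [0,0,0,0,0,0,0.85],
    [0,0,0,0,0,-10,0.85],
    [0,0,0,0,0,-30,0.85],
    [0,0,0,0,0,-40,0.85],
    [0,0,0,0,0,-40,0.9],
    [0,0,0,0,0,-40,0.9]
  ]
}}

```text
time_s: 39.95
ee_pos: [459.8, 251.3, 188.2]
ee_rot: [180.0, -0.0, 90.0]
force: [-0.0, 0.2, 0.1]
gripper_width: 82.1
gripper_force: 0.0
```

{"api": "step_arm", "payload": {
  "steps": [
    [0,0,0,-50,-20,-10,0.9],
    [0,0,0,-50,-20,-10,0.9],
    [0,0,0,-50,-20,-10,0.9],
    [0,0,0,-50,-20,-10,0.9],
    [0,0,0,-30,0,0,0.9],
    [0,0,0,0,0,0,0.9],
    [0,0,0,0,0,0,0.9],
    [0,0,0,0,0,0,0.9]
  ]
}}

```text
time_s: 40.95
ee_pos: [380.1, 22.2, 226.2]
ee_rot: [-180.0, -0.0, 90.1]
force: [-0.8, -0.3, 0.2]
gripper_width: 82.1
gripper_force: 0.0
```

```bash
python3 -c "from h import *;print(state()['ee_pos'],state()['time_s']);f=grab_frame('scene');cv2.imwrite('pics/s11.png',f['image'])"
```

```text
[380.13363017  22.24399856 226.1763659 ] 40.95
```

View pics/s11.png

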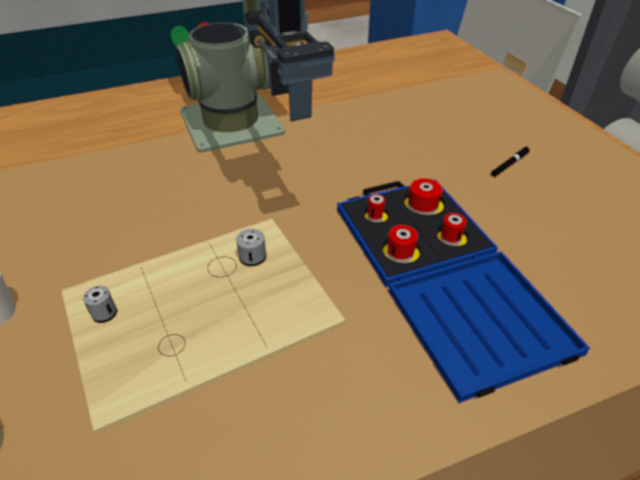

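All four red saws stand upright in their wells, at (376,207), (425,195), (403,243) and (454,228). Both grey saws are still in place at (251,246) and (100,303).

```bash
python3 -c "from workcell import *;print(job_done())"
```

```text
the job is handed in; nothing more can be done
None
```

The job is handed in at about 41 s: all four red saws stand upright in their matching wells, each set down under light contact, and the two grey saws were left standing on the board.

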